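Level a small appliance stand with a spirit level

TASK

Level the small appliance stand as it will sit under load: lay the blue spirit level lengthwise along the white strip on the stand's springy plate, then turn the red winged foot screw so that, with the plate pushed down firmly onto its foot, the bubble sits centred between the two black lines. Finish while holding: keep pressing the level down on the plate with the gripper's fingers, so that the plate stays down on its foot with the bubble centred, and do not let go at the end. Leave the mug and the tape roll where they are.

Things in the scene. Friction and masses are not known exactly. Their poses are not given: they have to be found in the camera images.
- level_mid (a point): Spirit level, loose: blue bar 140 x 28 x 30 mm (long, wide, high), black ends, yellow-green vial in its top; 0.2 kg. Point: the bar's centre, half-way up; x along the bar, y across, z up. Grip across the 28 mm width from above. Its flat top is 15 mm above this point; the vial covers the middle 56 mm, so press on the top 32 to 60 mm from the middle to leave the bubble in view.
- bubble (a joint): Position (m) of the bubble along the level's +x axis, 0 = centred, at most 0.018 either way. White, 12 mm long; two black lines on the vial stand 18 mm apart. It runs to the higher end, about 2.75 mm for every 0.01 rad of tilt, and settles in about 1 s.
- strip (a point): Centre of the white strip (170 x 50 mm) on the upper face of the stand's dark steel plate; tilts with the plate. x along the strip, front to back (at yaw 0 away from the robot), y to the left, z up. The plate is 206 x 184 x 12 mm, its face about 46 mm above the worktop; it tilts only front to back, about a hinge 114 mm behind this point (+x) at its back edge.
- stand: Fixed grey base of the stand, 240 x 200 x 12 mm; origin: centre of its underside, x towards the hinge. Springs lift the plate's front about 0.05 rad high; 1 to 5 N down on the level brings it down until the foot meets its rest: press with about 10 N (not through a gripped wing, which hinders the tilt). Only then does the level read true. At the start it is then front-low.
- wing (a point): Red winged head of the foot screw, front right on the plate, 65 mm in front of and 95 mm to the right of the strip's centre; it rides with the plate. Point on the screw's axis, mid-height of the wing. Wing: 46 mm long (x), 12 mm thick (y), 26 mm high, from 15 mm below (7.5 mm above the plate) to 11 mm above this point; white tick at its +x end. Grip across the thickness from above.
- knob (a joint): Turn of the winged screw (rad), 0 to 2.6, growing clockwise seen from above. Each rad clockwise pushes the foot 5 mm down out of the plate: the pressed-down plate's front then stands 0.028 rad higher (7.7 mm of bubble). Starts at 0 to 0.3; needs 0.6 to 1.4 rad clockwise, different each time. Stiff (0.2 N m), stays where left; easiest to turn while the plate is up and the foot hangs free.
- foot: Rubber foot, 30 mm round, on the lower end of the screw under the plate; origin at the centre of its underside.
- foot_rest: Fixed steel disc, 44 mm round, on the stand's base under the foot; its height differs by up to 2.3 mm. Origin 6 mm below its upper face.
- mug_cream: Cream mug, 87 x 116 x 97 mm, a bystander; origin at the centre of its underside.
- tape_roll: Roll of beige tape lying flat, 104 mm round, 25 mm high, a bystander; origin at the centre of its underside.
Things that resemble listed ones, but are neither listed nor needed, are in the scene too. Of the things like the part that bears level_mid, leave any that is orange; of the rest the larger one is meant.

How it is judged:
By the outcome, as a careful person would: the job done as asked, in the order asked, and still so for the second after the job is handed in, while the arm keeps its last pose, push and grip.
It also fails if it takes over 69 s, if anything falls off the work surface, if the arm or the gripper's body presses on something with over 40 N, if the wrist force passes 120 N, or if a joint passes its speed limit or range.

ROBOT

A 6-joint arm with a two-finger parallel gripper is mounted at the origin on a cart in front of the work surface, level with it; the furniture and walls round the work are solid. World frame = base frame: x ahead of the robot, y to its left, z up, the work surface at z = 0. Lengths are in mm, angles in rad, forces in N, time in s.
With the tool pointing down it reaches from about 400 to 825 mm from the base axis. Payload 7 kg.
Tool frame: the origin (TCP) lies at the very end of the fingers, on their centre line; the grasp point (between the pads) lies 19 mm behind it; z points along the fingers, y is the direction in which the jaws open and shut (so a half turn about z gives the same grasp; the last joint's range is limited). The gripper opens to 88 mm and grips with 3 to 60 N. Pads are 19 mm wide; open, the fingers measure 130 mm over their backs; the gripper's body (78 mm by 193 mm) begins 47 mm behind the grasp point.
Start: joints at [1.573, 0.359, 0.012, 0, -1.224, -0.288], TCP at [190.309, 647.594, 226.561] pointing down, gripper open.
Joint ranges: [-3.07, 3.07], [-1.43, 2.12], [-1.02, 1.25], [-3.03, 1.67], [-3.05, -0], [-3.03, 3.03]. Speed limits (rad/s): [2.39, 2.39, 3.01, 3.14, 3.14, 3.14].

INTERFACE

Orientations are given as a unit quaternion [w, x, y, z].
In Python, from cell import ctrl gives the robot as it stands.
- The arm moves only by the tool step_arm, never from a script. Its argument "targets" is text: rows parted by semicolons, each of 5 numbers parted by spaces: the closure, from -1 (fully open) to 1 (shut), then the shift along the tool's x, y, z in m, then the turn about the tool's z in rad. A call has 1 to 8 rows; each row shifts and turns the commanded pose from where the row before left it, along the tool's axes as they then stand; what a row does not reach is not made up. A row lasts 1/8 s, in which the tool goes at most 62.5 mm and 10.7 degrees, less where a joint would pass 70% of its speed; a pose out of reach is approached as far as the arm can. A call is refused whole if a number of a shift passes 0.0625 or a number of a turn 0.188, either way. A call with a gripper value outside its range is refused whole. The fingers move at their own pace and stop on an object; "force" is the grip in N (left out, the last holds). Time passes only in rows, so rows that do not move let the fingers close. It gives the time, the measured TCP pose, the force and the opening at its end, in the units of the state.
- ctrl.state(): the state, without advancing time (a new reading comes with each control period).
- ctrl.snapshot(name): name is "scene" or "top" or "wrist"; returns a dict with "frame" (420x560x3 uint8, blue, green, red), "camera_matrix" (3x3 intrinsics, pixels), "rvec" (rotation vector, rad) and "tvec" (3), from world to camera coordinates, as OpenCV has them. Camera axes: x right, y down, z forward; pixel columns grow to the right and rows downward; lengths in mm; the calibration is good to about 2 mm. A picture is of the moment at which its call begins. There is no depth.
- ctrl.sign_off(): hands the job in, once; it reports no verdict.
The state is a dict: "t": time; "qpos": joint angles; "qd": joint speeds; "effort": joint torques, N m; "position": TCP position; "ee_rot": TCP orientation; "wrist_force": force on the tool from outside, world axes, zero at the start; "wrist_torque": the same for the moment, N m; "gripper_width": finger opening in mm.
Only numpy, scipy, OpenCV 4.12 (cv2) and the standard library are available. Lean on these libraries where they do the work, as an engineer would, in place of code of your own. Each camera call takes 0.05 s, during which the arm holds its last target. There are 200 camera calls.

## Working session

There is one attempt and no reset: what is moved stays moved. The work goes in short steps, Python scripts to look and compute and a tool call to move; the robot and the scene stay as the last step left them, time stands still between calls to the robot, and variables do not carry over. Pictures are saved under pics/ and viewed, about 8 in all and at most 12, crops included, and the job is handed in when it is done.

Besides the shell and the picture viewer there is one more tool, called after ">>>" by a JSON object that holds its "method" and its "body". step_arm: Moves the arm, as the interface text tells. Its arguments: {"type":"object","properties":{"targets":{"type":"string"},"force":{"type":"number"}},"required":["targets"]}

```bash
ls; mkdir -p pics; python3 - <<'E'
from cell import ctrl
import cv2, numpy as np, pickle
s=ctrl.state(); print({k:np.round(v,3).tolist() for k,v in s.items()})
d={n:ctrl.snapshot(n) for n in ("scene","top")}
pickle.dump(d,open("a.pkl","wb"))
for n in d:
    print(n,np.round(d[n]["camera_matrix"],1).tolist(),np.round(d[n]["rvec"],3).ravel(),np.round(d[n]["tvec"],0).ravel())
    cv2.imwrite(f"pics/{n}0.png",cv2.resize(d[n]["frame"],(800,600),interpolation=cv2.INTER_CUBIC))
E
```

```text
pics
{'t': 0.0, 'qpos': [1.573, 0.359, 0.011, -0.0, -1.224, -0.288], 'qd': [-0.0, 0.001, 0.0, 0.001, -0.0, -0.0], 'effort': [0.0, -58.272, 29.306, 6.997, 0.007, -0.0], 'position': [190.209, 647.134, 225.614], 'ee_rot': [0.001, 0.99, -0.142, -0.0], 'wrist_force': [-0.106, 0.494, 0.278], 'wrist_torque': [-0.012, -0.044, -0.02], 'gripper_width': 87.523}
scene [[430.2, 0.0, 278.8], [0.0, 430.2, 202.3], [0.0, 0.0, 1.0]] [ 0.975 -2.317  1.219] [344. 303. 603.]
top [[443.9, 0.0, 284.7], [0.0, 443.9, 205.8], [0.0, 0.0, 1.0]] [ 2.135 -2.198  0.119] [ -28.  538. 1072.]
```

View pics/scene0.png

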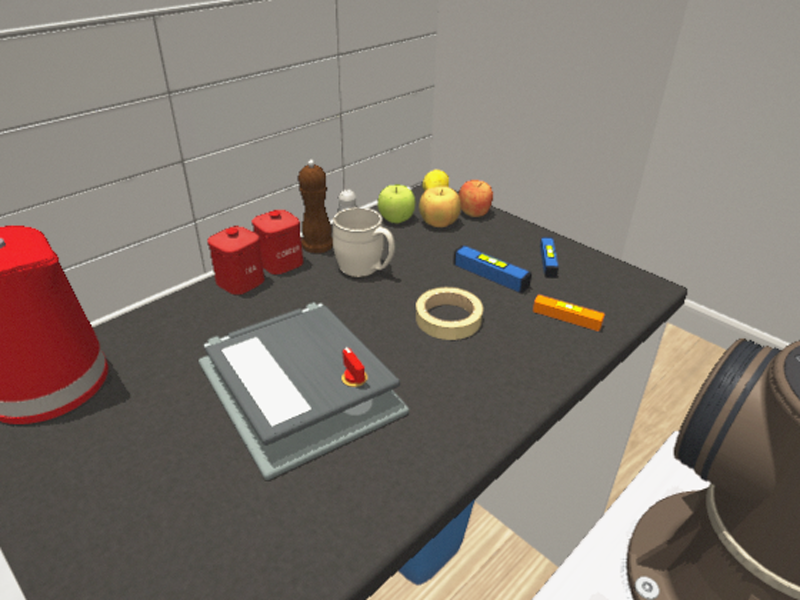

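View pics/top0.png

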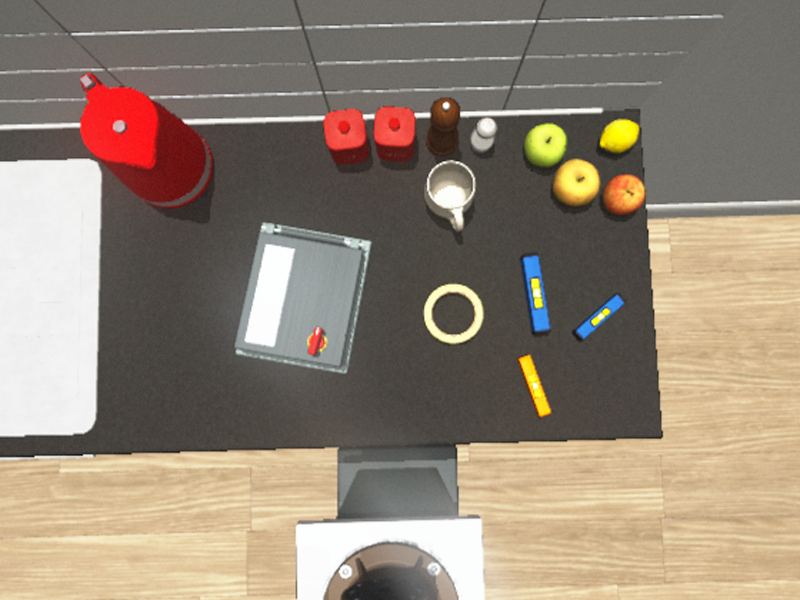

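The top view shows three bar-like things: a large blue bar at (537,293), a small blue bar at (600,317) and an orange bar at (535,385). The large blue one fits, since orange is excluded and it is the bigger of the other two. The strip is at (268,296), the wing at (317,341), the mug at (450,190) and the tape at (453,313).

```bash
cat > h.py <<'E'
import cv2, numpy as np
def ray(d,uv,z):
    R=cv2.Rodrigues(d["rvec"])[0]; t=np.ravel(d["tvec"]); c=-R.T@t
    uv=np.atleast_2d(uv).astype(float)
    v=np.c_[uv,np.ones(len(uv))]@np.linalg.inv(d["camera_matrix"]).T@R
    return c+v*((z-c[2])/v[:,2])[:,None]
def proj(d,p): return cv2.projectPoints(np.atleast_2d(p).astype(float),d["rvec"],d["tvec"],d["camera_matrix"],None)[0][:,0]
def blobs(d,lo,hi,amin=30):
    m=cv2.inRange(cv2.cvtColor(d["frame"],cv2.COLOR_BGR2HSV),lo,hi)
    c=cv2.findContours(m,cv2.RETR_EXTERNAL,cv2.CHAIN_APPROX_NONE)[0]
    return m,sorted([x for x in c if cv2.contourArea(x)>amin],key=cv2.contourArea,reverse=True)
E
python3 - <<'E'
import pickle; from h import *
d=pickle.load(open("a.pkl","rb")); t=d["top"]; np.set_printoptions(precision=1,suppress=True)
def show(n,c,z):
    r=cv2.minAreaRect(c); b=ray(t,cv2.boxPoints(r),z)
    print(n,cv2.contourArea(c),np.array(r[0]),"ctr",ray(t,r[0],z)[0][:2],"corners",b[:,:2].round().tolist())
for c in blobs(t,(105,120,60),(125,255,255))[1][:3]: show("blue",c,30)
for c in blobs(t,(24,120,120),(45,255,255),10)[1][:6]: show("yel",c,30)
m,cs=blobs(t,(0,0,200),(180,40,255))
for c in cs[:6]:
    x,y,w,h=cv2.boundingRect(c)
    if 150<x<230 and y>150: show("strip",c,52)
for c in blobs(t,(0,150,100),(8,255,255))[1]:
    x,y,w,h=cv2.boundingRect(c)
    if 200<x<240 and y>200: show("wing",c,86)
f=t["frame"]; a=cv2.resize(f[165:300,350:450],None,fx=4,fy=4,interpolation=cv2.INTER_CUBIC)
b=cv2.resize(f[150:270,155:265],None,fx=4,fy=4,interpolation=cv2.INTER_CUBIC)
o=np.zeros((540,840,3),np.uint8);o[:540,:400]=a;o[:480,400:840]=b
cv2.imwrite("pics/crop1.png",o[:,:800])
E
```

```text
blue 610.5 [374.4 204.9] ctr [ 532.7 -265.7] corners [[596.0, -243.0], [601.0, -275.0], [470.0, -289.0], [466.0, -257.0]]
blue 317.5 [419.4 221.1] ctr [ 489.4 -374.7] corners [[468.0, -330.0], [528.0, -405.0], [511.0, -419.0], [451.0, -344.0]]
yel 617.5 [382. 100.] ctr [ 800.3 -298.6] corners [[838.0, -265.0], [836.0, -336.0], [763.0, -332.0], [765.0, -261.0]]
yel 449.5 [433.5  94.1] ctr [ 811.9 -430.5] corners [[793.0, -390.0], [853.0, -413.0], [831.0, -471.0], [771.0, -447.0]]
yel 442.0 [405.2 125.2] ctr [ 732.8 -353.7] corners [[739.0, -311.0], [777.0, -363.0], [726.0, -396.0], [689.0, -344.0]]
yel 235.5 [374.1 269.6] ctr [ 374.1 -256.9] corners [[419.0, -233.0], [424.0, -250.0], [330.0, -280.0], [324.0, -263.0]]
yel 62.5 [375.4 204.9] ctr [ 532.8 -268.1] corners [[557.0, -259.0], [559.0, -272.0], [508.0, -277.0], [507.0, -264.0]]
yel 32.0 [419.9 221.3] ctr [ 488.7 -375.9] corners [[481.0, -358.0], [504.0, -387.0], [496.0, -394.0], [473.0, -364.0]]
strip 4106.5 [273. 391.] ctr [103.   -3.5] corners [[170.0, 149.0], [161.0, -159.0], [36.0, -154.0], [45.0, 150.0]]
strip 1410.5 [188.5 206.4] ctr [540.  190.3] corners [[463.0, 234.0], [631.0, 197.0], [619.0, 146.0], [450.0, 183.0]]
wing 81.0 [221.5 238.6] ctr [458.2 106.3] corners [[440.0, 120.0], [481.0, 114.0], [477.0, 92.0], [436.0, 99.0]]
```

View pics/crop1.png

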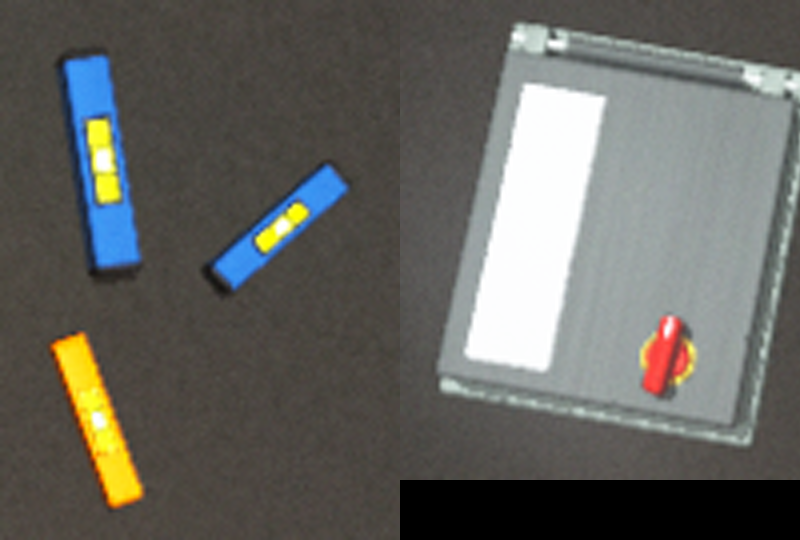

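The enlarged crop confirms that the large blue bar (left panel, centre about (103,163)) is the level. The wing is nearly parallel to the strip, so the knob is near 0. First I'll swing out over the stand, then go to the level.

```bash
cat > plan.py <<'E'
import sys, numpy as np
from cell import ctrl
# usage: plan.py x y z psi n grip : per-row tool shifts (turn spread evenly, shift follows the turning axes)
x,y,z,psi,n,g=map(float,sys.argv[1:7]); n=int(n)
s=ctrl.state(); p=s["position"]; q=s["ee_rot"]; ps=2*np.arctan2(q[2],q[1]); ps=(ps+np.pi)%(2*np.pi)-np.pi
print("t %.2f pos %s psi %.3f F %s w %.1f"%(s["t"],np.round(p,1),ps,np.round(s["wrist_force"],1),s["gripper_width"]))
d=np.array([x,y,z])-p; turn=-(psi-ps)/n; rows=[]
for i in range(n):
    a=ps-turn*i; c,e=np.cos(a),np.sin(a)
    v=d/n/1000; rows.append("%g %.4f %.4f %.4f %.4f"%(g,c*v[0]+e*v[1],e*v[0]-c*v[1],-v[2],turn))
print(";".join(rows))
E
python3 plan.py 450 290 226 -0.285 8 -1
```

```text
t 0.10 pos [190.2 647.2 225.7] psi -0.286 F [-0.9  0.1 -0.2] w 87.3
-1 0.0438 0.0337 -0.0000 -0.0001;-1 0.0437 0.0337 -0.0000 -0.0001;-1 0.0437 0.0337 -0.0000 -0.0001;-1 0.0437 0.0337 -0.0000 -0.0001;-1 0.0437 0.0337 -0.0000 -0.0001;-1 0.0437 0.0337 -0.0000 -0.0001;-1 0.0437 0.0337 -0.0000 -0.0001;-1 0.0437 0.0337 -0.0000 -0.0001
```

>>> {"method": "step_arm", "body": {"targets": "-1 0.044 0.034 0 0;-1 0.044 0.034 0 0;-1 0.044 0.034 0 0;-1 0.044 0.034 0 0;-1 0.044 0.034 0 0;-1 0.044 0.034 0 0;-1 0.044 0.034 0 0;-1 0.044 0.034 0 0", "force": 20}}

```text
t: 1.1
position: [452.0, 285.7, 226.5]
ee_rot: [0.0, 0.99, -0.142, -0.0]
wrist_force: [1.6, 1.5, 0.7]
gripper_width: 87.3
```

```bash
python3 plan.py 495 10 210 -0.085 6 -1;  python3 plan.py 532 -266 200 0.107 8 -1
```

```text
t 1.10 pos [452.  285.7 226.5] psi -0.286 F [1.6 1.5 0.7] w 87.3
-1 0.0198 0.0421 0.0027 -0.0334;-1 0.0184 0.0427 0.0027 -0.0334;-1 0.0170 0.0433 0.0027 -0.0334;-1 0.0155 0.0438 0.0027 -0.0334;-1 0.0140 0.0443 0.0027 -0.0334;-1 0.0126 0.0448 0.0027 -0.0334
t 1.10 pos [452.  285.7 226.5] psi -0.286 F [1.6 1.5 0.7] w 87.3
-1 0.0290 0.0634 0.0033 -0.0491;-1 0.0259 0.0647 0.0033 -0.0491;-1 0.0227 0.0659 0.0033 -0.0491;-1 0.0194 0.0669 0.0033 -0.0491;-1 0.0161 0.0678 0.0033 -0.0491;-1 0.0128 0.0685 0.0033 -0.0491;-1 0.0094 0.0691 0.0033 -0.0491;-1 0.0060 0.0694 0.0033 -0.0491
```

>>> {"method": "step_arm", "body": {"targets": "-1 0.020 0.042 0.003 -0.033;-1 0.018 0.043 0.003 -0.033;-1 0.017 0.043 0.003 -0.033;-1 0.0155 0.044 0.003 -0.033;-1 0.014 0.044 0.003 -0.033;-1 0.0125 0.045 0.003 -0.033"}}

```text
t: 1.85
position: [493.6, 10.3, 208.4]
ee_rot: [-0.0, 0.999, -0.043, -0.0]
wrist_force: [1.1, -0.1, -0.3]
gripper_width: 87.9
```

```bash
python3 plan.py 525 -266 150 0.107 6 -1
```

```text
t 1.85 pos [493.6  10.3 208.4] psi -0.087 F [ 1.1 -0.1 -0.3] w 87.9
-1 0.0092 0.0454 0.0097 -0.0323;-1 0.0077 0.0457 0.0097 -0.0323;-1 0.0063 0.0459 0.0097 -0.0323;-1 0.0048 0.0461 0.0097 -0.0323;-1 0.0033 0.0462 0.0097 -0.0323;-1 0.0018 0.0463 0.0097 -0.0323
```

>>> {"method": "step_arm", "body": {"targets": "-1 0.009 0.0455 0.010 -0.032;-1 0.008 0.0455 0.010 -0.032;-1 0.006 0.046 0.010 -0.032;-1 0.005 0.046 0.010 -0.032;-1 0.003 0.046 0.010 -0.032;-1 0.002 0.046 0.010 -0.032;-1 0 0 0 0"}}

```text
t: 2.72
position: [523.6, -266.3, 146.7]
ee_rot: [-0.0, 0.999, 0.05, -0.001]
wrist_force: [0.4, 0.3, -0.5]
gripper_width: 87.9
```

```bash
python3 - <<'E'
from cell import ctrl; import cv2,pickle; from h import *
d=ctrl.snapshot("wrist"); pickle.dump(d,open("w1.pkl","wb")); np.set_printoptions(precision=1,suppress=True)
cv2.imwrite("pics/w1.png",d["frame"])
for c in blobs(d,(105,120,60),(125,255,255),200)[1][:3]:
    b=ray(d,cv2.boxPoints(cv2.minAreaRect(c)),30)[:,:2]; print("blue",cv2.contourArea(c),b.mean(0),b.tolist())
for c in blobs(d,(24,120,120),(45,255,255),30)[1][:3]:
    b=ray(d,cv2.boxPoints(cv2.minAreaRect(c)),30)[:,:2]; print("yel",b.mean(0),b.tolist())
s=ctrl.state(); print(s["position"],s["ee_rot"])
E
```

```text
blue 4449.5 [ 533.8 -265.9] [[597.112228677834, -245.85783585840818], [599.834626983676, -272.4682202068601], [470.724139404851, -287.9089960682434], [467.59030489178633, -257.29117930809457]]
blue 1998.0 [ 497.7 -370.1] [[480.6492358287237, -324.74293869669634], [538.1572872339684, -397.4180210317226], [516.0880747152651, -415.92465137773587], [455.83304275768455, -342.31116273538555]]
yel [ 533.7 -266.3] [[558.0882344039428, -256.9644855186673], [559.4694650304551, -270.4635542046597], [509.34080430132684, -276.077090063084], [507.8821813323335, -261.8242126182956]]
yel [ 378.8 -258.2] [[395.13926822826784, -243.9918638659065], [402.1359071318983, -260.0217934796222], [362.7676490351727, -272.7760143134527], [355.2962561227811, -256.19700641490664]]
yel [ 495.5 -376.3] [[490.19500375456613, -361.31902796474594], [509.0772871087677, -384.7715201074232], [500.9580669223083, -391.24489347898884], [481.76263747856956, -367.687550792371]]
[ 523.7 -265.1  147.3] [-0.   1.   0.1 -0. ]
```

View pics/w1.png

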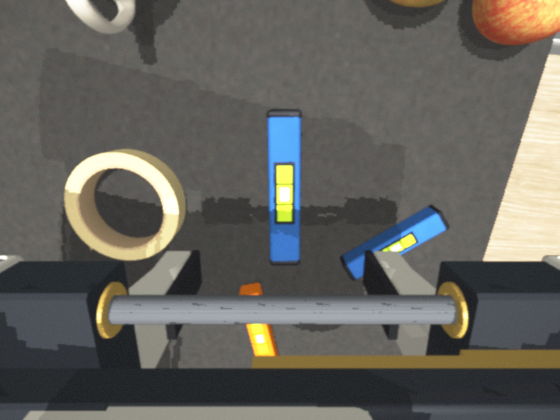

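The wrist view shows the large level at (284,187), the tape at (125,205), the small level at (398,240) and the orange one at (260,325). The level's centre is (534,-266) with yaw 0.11. I'll descend with the fingers part-closed.

```bash
python3 plan.py 534 -266 6.5 0.11 8 -0.3
```

```text
t 2.77 pos [ 523.7 -265.1  147.3] psi 0.101 F [ 0.3  0.4 -0.3] w 87.8
-0.3 0.0013 0.0002 0.0176 -0.0011;-0.3 0.0013 0.0002 0.0176 -0.0011;-0.3 0.0013 0.0002 0.0176 -0.0011;-0.3 0.0013 0.0002 0.0176 -0.0011;-0.3 0.0013 0.0002 0.0176 -0.0011;-0.3 0.0013 0.0002 0.0176 -0.0011;-0.3 0.0013 0.0002 0.0176 -0.0011;-0.3 0.0013 0.0003 0.0176 -0.0011
```

>>> {"method": "step_arm", "body": {"targets": "-0.3 0.005 0.001 0.005 -0.009;-0.3 0.005 0 0.010 0;-0.3 0 0 0.022 0;-0.3 0 0 0.022 0;-0.3 0 0 0.022 0;-0.3 0 0 0.022 0;-0.3 0 0 0.022 0;-0.3 0 0 0.014 0"}}

```text
t: 3.78
position: [534.5, -262.8, 8.2]
ee_rot: [-0.0, 0.998, 0.057, -0.001]
wrist_force: [0.0, -0.3, 0.2]
gripper_width: 56.5
```

>>> {"method": "step_arm", "body": {"targets": "1 0 0 0 0;1 0 0 0 0;1 0 0 0 0;1 0 0 0 0;1 0 0 0 0", "force": 25}}

```text
t: 4.4
position: [535.3, -264.1, 10.5]
ee_rot: [0.0, 0.998, 0.057, 0.001]
wrist_force: [-0.7, 0.9, 5.6]
gripper_width: 27.8
```

>>> {"method": "step_arm", "body": {"targets": "1 0 0 -0.01 0;1 0 0 -0.02 0;1 0 0 -0.035 0;1 0 0 -0.04 0;1 0 0 -0.04 0"}}

```text
t: 5.03
position: [533.9, -263.6, 155.8]
ee_rot: [-0.0, 0.998, 0.056, -0.0]
wrist_force: [0.5, 0.3, -2.7]
gripper_width: 27.8
```

```bash
python3 plan.py 541 -40 153 -0.05 6 1
```

```text
t 5.03 pos [ 533.9 -263.6  155.8] psi 0.113 F [ 0.5  0.3 -2.7] w 27.8
1 0.0054 -0.0369 0.0005 0.0272;1 0.0044 -0.0370 0.0005 0.0272;1 0.0034 -0.0371 0.0005 0.0272;1 0.0024 -0.0372 0.0005 0.0272;1 0.0013 -0.0373 0.0005 0.0272;1 0.0003 -0.0373 0.0005 0.0272
```

>>> {"method": "step_arm", "body": {"targets": "1 0.0055 -0.037 0 0.027;1 0.0045 -0.037 0 0.027;1 0.0035 -0.037 0 0.027;1 0.0025 -0.037 0 0.027;1 0.001 -0.037 0 0.027;1 0 -0.037 0 0.027"}}

```text
t: 5.78
position: [540.7, -39.8, 154.7]
ee_rot: [-0.0, 1.0, -0.025, -0.0]
wrist_force: [1.3, 0.5, -1.7]
gripper_width: 27.7
```

```bash
python3 plan.py 541 190 150 -0.2155 6 1
```

```text
t 5.78 pos [540.7 -39.8 154.7] psi -0.050 F [ 1.3  0.5 -1.7] w 27.7
1 -0.0019 -0.0383 0.0008 0.0276;1 -0.0029 -0.0382 0.0008 0.0276;1 -0.0040 -0.0381 0.0008 0.0276;1 -0.0050 -0.0380 0.0008 0.0276;1 -0.0061 -0.0378 0.0008 0.0276;1 -0.0071 -0.0376 0.0008 0.0276
```

>>> {"method": "step_arm", "body": {"targets": "1 -0.002 -0.038 0.001 0.0275;1 -0.003 -0.038 0.001 0.0275;1 -0.004 -0.038 0.001 0.0275;1 -0.005 -0.038 0.001 0.0275;1 -0.006 -0.038 0.001 0.0275;1 -0.007 -0.038 0 0.0275;1 0 0 0 0"}}

```text
t: 6.65
position: [541.0, 191.0, 149.5]
ee_rot: [-0.0, 0.994, -0.106, -0.0]
wrist_force: [-0.2, -0.2, -2.1]
gripper_width: 27.8
```

```bash
python3 plan.py 541 190 85 -0.2155 4 1; python3 - <<'E'
from cell import ctrl; import cv2,pickle; from h import *
np.set_printoptions(precision=1,suppress=True)
d={n:ctrl.snapshot(n) for n in ("wrist","scene")}; pickle.dump(d,open("w2.pkl","wb"))
cv2.imwrite("pics/w2.png",np.hstack([cv2.resize(d[n]["frame"],(400,300)) for n in d]))
E
```

```text
t 6.65 pos [541.  191.  149.5] psi -0.212 F [-0.2 -0.2 -2.1] w 27.8
1 0.0000 0.0002 0.0161 0.0010;1 0.0000 0.0002 0.0161 0.0010;1 0.0000 0.0002 0.0161 0.0010;1 0.0000 0.0002 0.0161 0.0010
```

View pics/w2.png

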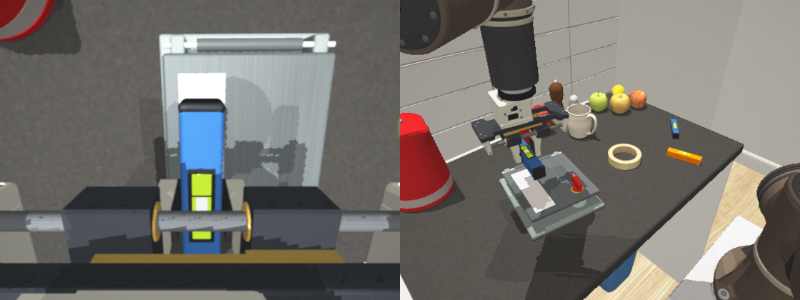

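Held level sits straight along the strip (left panel, strip at (200,88) above bar (203,170)). Lowering it.

>>> {"method": "step_arm", "body": {"targets": "1 0 0 0.02 0.002;1 0 0 0.02 0.002;1 0 0 0.02 0;1 0 0 0.015 0;1 0 0 0.008 0;1 0 0 0.004 0;1 0 0 0 0"}}

```text
t: 7.62
position: [541.5, 188.6, 62.8]
ee_rot: [0.0, 0.994, -0.109, 0.0]
wrist_force: [-0.5, -1.4, -0.6]
gripper_width: 28.1
```

>>> {"method": "step_arm", "body": {"targets": "1 0 0 0.003 0;1 0 0 0.003 0;1 0 0 0 0"}}

```text
t: 8.0
position: [541.5, 189.0, 56.7]
ee_rot: [-0.0, 0.994, -0.109, 0.0]
wrist_force: [-2.0, 0.8, 2.8]
gripper_width: 27.7
```

>>> {"method": "step_arm", "body": {"targets": "0.2 0 0 0 0;-0.1 0 0 0 0;-0.2 0 0 0 0;-0.2 0 0 -0.015 0;-0.2 0 0 -0.03 0;-0.2 0 0 -0.03 0;-0.2 -0.02 0 0 0;-0.2 -0.025 0 0 0"}}

```text
t: 9.0
position: [496.8, 198.6, 132.1]
ee_rot: [-0.0, 0.994, -0.109, 0.0]
wrist_force: [-0.5, 0.2, -0.8]
gripper_width: 52.6
```

```bash
cat > lev.py <<'E'
import sys,pickle
from cell import ctrl
from h import *
np.set_printoptions(precision=1,suppress=True)
z=float(sys.argv[1]); nm=sys.argv[2]; view=sys.argv[3] if len(sys.argv)>3 else "wrist"
d=ctrl.snapshot(view); pickle.dump(d,open(nm+".pkl","wb"))
cv2.imwrite(f"pics/{nm}.png",d["frame"])
for n,lo,hi in (("blue",(105,120,60),(125,255,255)),("yel",(24,90,90),(45,255,255)),("white",(0,0,200),(180,50,255)),("red",(0,150,80),(8,255,255))):
    for c in blobs(d,lo,hi,60)[1][:3]:
        r=cv2.minAreaRect(c); b=ray(d,cv2.boxPoints(r),z)[:,:2]
        print(n,cv2.contourArea(c),np.array(r[0]),b.mean(0),b.round().tolist())
s=ctrl.state(); print(round(s["t"],2),s["position"],s["wrist_force"])
E
python3 lev.py 80 w3
```

```text
blue 7998.0 [281.5 159. ] [540.1 190.3] [[607.0, 188.0], [602.0, 164.0], [473.0, 190.0], [479.0, 219.0]]
yel 1629.0 [281.5 166. ] [540.8 190.1] [[567.0, 191.0], [564.0, 178.0], [514.0, 189.0], [517.0, 203.0]]
white 6827.0 [277.5 148. ] [545.6 191.7] [[624.0, 197.0], [614.0, 153.0], [466.0, 181.0], [478.0, 235.0]]
white 210.5 [281. 188.] [527.4 193.4] [[534.0, 196.0], [533.0, 188.0], [521.0, 191.0], [522.0, 199.0]]
red 1294.5 [409.  239.7] [471.7 114.4] [[462.0, 132.0], [493.0, 123.0], [482.0, 97.0], [450.0, 106.0]]
9.05 [493.9 198.3 131.8] [-4.2 -2.  -2.8]
```

View pics/w3.png

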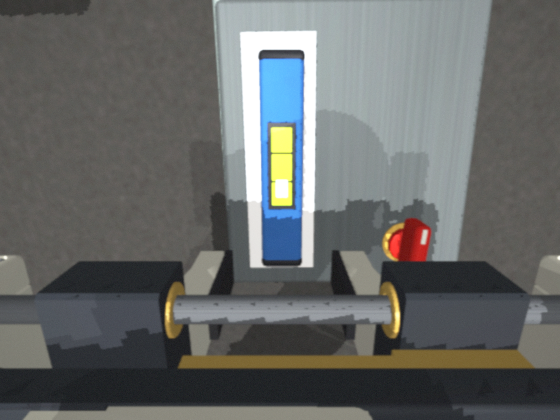

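The level lies straight on the strip (bar centre pixel (281,159)), bubble at the front (281,188) as the plate is up. Now I'll press with shut fingers on its front part to read it.

>>> {"method": "step_arm", "body": {"targets": "1 0 0 0.015 0;1 0 0 0.015 0;1 0 0 0.005 0;1 0 0 0 0;1 0 0 0.006 0;1 0 0 0.006 0"}}

```text
t: 9.8
position: [497.7, 198.6, 84.4]
ee_rot: [-0.0, 0.994, -0.109, 0.0]
wrist_force: [-1.6, -0.3, 5.1]
gripper_width: 1.4
```

>>> {"method": "step_arm", "body": {"targets": "1 0 0 0.002 0;1 0 0 0.002 0;1 0 0 0.002 0;1 0 0 0 0"}}

```text
t: 10.3
position: [497.5, 198.6, 78.6]
ee_rot: [-0.0, 0.994, -0.109, -0.0]
wrist_force: [-0.9, -0.5, 2.2]
gripper_width: 0.4
```

>>> {"method": "step_arm", "body": {"targets": "1 0 0 0.002 0;1 0 0 0.002 0;1 0 0 0.002 0;1 0 0 0 0"}}

```text
t: 10.8
position: [497.4, 198.6, 72.4]
ee_rot: [0.0, 0.994, -0.109, -0.0]
wrist_force: [-2.5, 1.0, 3.1]
gripper_width: 0.1
```

>>> {"method": "step_arm", "body": {"targets": "1 0 0 0.001 0;1 0 0 0.001 0;1 0 0 0.001 0;1 0 0 0 0"}}

```text
t: 11.3
position: [497.5, 198.6, 71.5]
ee_rot: [-0.0, 0.994, -0.108, 0.0]
wrist_force: [-10.1, -0.1, 22.9]
gripper_width: 0.4
```

>>> {"method": "step_arm", "body": {"targets": "1 0 0 -0.001 0;1 0 0 0 0;1 0 0 0 0;1 0 0 0 0;1 0 0 0 0;1 0 0 0 0;1 0 0 0 0"}}

```text
t: 12.18
position: [497.4, 198.6, 71.7]
ee_rot: [-0.0, 0.994, -0.108, 0.0]
wrist_force: [-7.2, -0.3, 14.6]
gripper_width: 0.8
```

```bash
python3 lev.py 71 w4; python3 -c "
import cv2;f=cv2.imread('pics/w4.png');cv2.imwrite('pics/w4c.png',cv2.resize(f[0:300,180:400],None,fx=2,fy=2,interpolation=cv2.INTER_CUBIC))"
```

```text
blue 10905.5 [281.5 160.5] [548.2 188.7] [[497.0, 216.0], [605.0, 189.0], [600.0, 164.0], [491.0, 185.0]]
yel 2625.0 [281.5 190. ] [538.2 190.9] [[564.0, 192.0], [561.0, 179.0], [512.0, 189.0], [515.0, 204.0]]
white 7808.5 [278.7 115.8] [570.  185.2] [[622.0, 196.0], [614.0, 154.0], [517.0, 170.0], [527.0, 220.0]]
white 329.0 [281.5 177. ] [545.8 189.2] [[552.0, 192.0], [550.0, 184.0], [540.0, 187.0], [541.0, 194.0]]
red 1923.5 [439.6 270.8] [476.5 116.5] [[467.0, 133.0], [494.0, 130.0], [486.0, 100.0], [458.0, 103.0]]
red 146.0 [442.  328.5] [439.  117.8] [[443.0, 124.0], [441.0, 111.0], [435.0, 112.0], [437.0, 124.0]]
12.22 [497.5 198.6  71.7] [-7.6  0.3 14.1]
```

View pics/w4c.png

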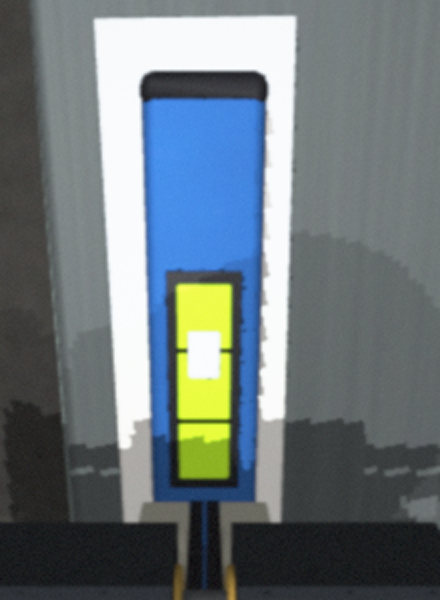

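With the plate pressed down (14 N), the lines are at crop rows 350 and 421 and the bubble at 354. That makes it 7.9 mm towards the back, so the foot needs about 1.02 rad clockwise. Going to the wing.

>>> {"method": "step_arm", "body": {"targets": "1 0 0 -0.01 0;1 0 0 -0.02 0;0.4 0 0 -0.03 0;0.1 0 0 -0.03 0;0 -0.02 0 0 0;0 0 0.03 0 0.01;0 0 0.03 0 0.015;0 0 0.034 0 0"}}

```text
t: 13.22
position: [455.4, 109.7, 159.8]
ee_rot: [0.0, 0.993, -0.121, -0.0]
wrist_force: [0.1, 0.3, 0.0]
gripper_width: 43.5
```

```bash
python3 lev.py 87 w5; python3 plan.py 456.5 111.4 110 -0.25 3 0; python3 -c "
from cell import ctrl; print(ctrl.state()['qpos'])"
```

```text
blue 8745.5 [150.2 125.6] [539.8 183. ] [[604.0, 184.0], [600.0, 152.0], [475.0, 179.0], [479.0, 217.0]]
yel 1399.5 [143.2 132.5] [541.2 188.2] [[567.0, 189.0], [565.0, 175.0], [516.0, 187.0], [517.0, 202.0]]
white 4142.5 [155.6 121.2] [539.5 178.8] [[616.0, 183.0], [611.0, 140.0], [462.0, 169.0], [468.0, 223.0]]
white 3159.0 [516.5  79. ] [513.2 -63.6] [[560.0, -39.0], [547.0, -90.0], [466.0, -91.0], [480.0, -34.0]]
white 842.0 [272.9 351.7] [341.5 147.1] [[353.0, 188.0], [350.0, 104.0], [330.0, 105.0], [332.0, 191.0]]
red 1100.0 [278.3 212.1] [462.8 111.7] [[449.0, 133.0], [489.0, 109.0], [478.0, 90.0], [436.0, 114.0]]
13.28 [453.4 106.7 159.6] [-3.3 -3.3 -2. ]
t 13.28 pos [453.4 106.7 159.6] psi -0.244 F [-3.3 -3.3 -2. ] w 43.6
0 0.0006 -0.0018 0.0165 0.0021;0 0.0006 -0.0018 0.0165 0.0021;0 0.0006 -0.0018 0.0165 0.0021
[ 6.55019933e-01  7.11432237e-02 -5.27248142e-01 -7.06833585e-04
 -9.75440496e-01  6.72364882e-01]
```

View pics/w5.png

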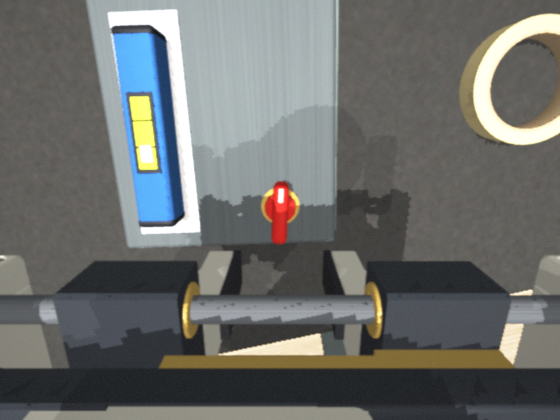

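Wing's top runs from pixel (280,183) to (279,242) with white tick at the far end; the level stayed on the strip.

```bash
python3 - <<'E'
import pickle; from h import *
d=pickle.load(open("w5.pkl","rb"))
p=ray(d,[[280.5,184],[279.3,241]],88); print(p.round(1),p.mean(0).round(1),np.linalg.norm(p[0]-p[1]),np.arctan2(*(p[0]-p[1])[[1,0]]))
E
python3 plan.py 456.5 111 63 -0.26 6 0
```

```text
[[484.1 104.6  88. ]
 [441.1 116.2  88. ]] [462.6 110.4  88. ] 44.574321627598884 -0.2634904305005243
t 13.28 pos [453.4 106.7 159.6] psi -0.244 F [-3.3 -3.3 -2. ] w 43.6
0 0.0003 -0.0008 0.0161 0.0027;0 0.0003 -0.0008 0.0161 0.0027;0 0.0003 -0.0008 0.0161 0.0027;0 0.0003 -0.0008 0.0161 0.0027;0 0.0003 -0.0008 0.0161 0.0027;0 0.0003 -0.0008 0.0161 0.0027
```

>>> {"method": "step_arm", "body": {"targets": "0 0.0055 -0.005 0.01 0.016;0 0 0 0.02 0;0 0 0 0.02 0;0 0 0 0.02 0;0 0 0 0.015 0;0 0 0 0.010 0;0 0 0 0 0"}}

```text
t: 14.15
position: [462.6, 114.6, 64.5]
ee_rot: [0.001, 0.992, -0.129, -0.001]
wrist_force: [0.8, -0.6, -0.2]
gripper_width: 43.9
```

>>> {"method": "step_arm", "body": {"targets": "1 0 0 0 0;1 0 0 0 0;1 0 0 0 0;1 0 0 0 0;1 0 0 0 0", "force": 30}}

```text
t: 14.78
position: [461.4, 110.3, 65.1]
ee_rot: [0.004, 0.992, -0.129, -0.002]
wrist_force: [7.3, -21.2, -0.9]
gripper_width: 11.7
```

>>> {"method": "step_arm", "body": {"targets": "1 0 0.004 0 0;1 0 0 0 0.1;1 0 0 0 0.13;1 0 0 0 0.13;1 0 0 0 0.13;1 0 0 0 0"}}

```text
t: 15.52
position: [460.8, 108.7, 65.3]
ee_rot: [0.002, 0.93, -0.367, -0.001]
wrist_force: [3.3, -10.6, -0.8]
gripper_width: 11.7
```

>>> {"method": "step_arm", "body": {"targets": "1 0.001 0.0005 0 0.1;1 0 0 0 0.13;1 0 0 0 0.13;1 0 0 0 0.13;1 0 0 0 0.04;1 0 0 0 0;1 0 0 0 0"}}

```text
t: 16.4
position: [459.6, 107.7, 64.7]
ee_rot: [0.003, 0.802, -0.597, -0.001]
wrist_force: [-4.6, -4.3, -0.5]
gripper_width: 11.8
```

```bash
python3 plan.py 460 110 65 -1.278 1 1
```

```text
t 16.40 pos [459.6 107.7  64.7] psi -1.279 F [-4.6 -4.3 -0.5] w 11.8
1 -0.0020 -0.0011 -0.0003 -0.0013
```

>>> {"method": "step_arm", "body": {"targets": "0.5 0 0 0 0;0 0 0 0 0;0 0 0 0 0;0 0 0 -0.02 0;0 0 0 -0.04 0;0.5 0 0 -0.02 -0.17;1 0 0 0 -0.17;1 0 0 0 -0.17"}}

```text
t: 17.4
position: [462.9, 110.4, 146.2]
ee_rot: [-0.001, 0.928, -0.372, 0.0]
wrist_force: [-0.5, -0.4, 0.6]
gripper_width: 19.2
```

>>> {"method": "step_arm", "body": {"targets": "1 0 0 0 -0.17;1 0 0 0 -0.17;1 0 0 0 -0.17;1 0 0 0 -0.042;1 0 0 0 0"}}

```text
t: 18.02
position: [462.7, 110.2, 145.8]
ee_rot: [-0.0, 0.994, -0.108, 0.0]
wrist_force: [-0.1, 0.6, -0.8]
gripper_width: 0.0
```

```bash
python3 plan.py 496.5 199 100 -0.217 3 1
```

```text
t 18.02 pos [462.7 110.2 145.8] psi -0.217 F [-0.1  0.6 -0.8] w 0.0
1 0.0046 -0.0313 0.0153 -0.0001;1 0.0046 -0.0313 0.0153 -0.0001;1 0.0046 -0.0313 0.0153 -0.0001
```

>>> {"method": "step_arm", "body": {"targets": "1 0.0045 -0.031 0 0;1 0.0045 -0.031 0.010 0;1 0.0045 -0.031 0.015 0;1 0 0 0.020 0;1 0 0 0.010 0;1 0 0 0.006 0;1 0 0 0.003 0;1 0 0 0.002 0"}}

```text
t: 19.02
position: [495.8, 197.9, 80.0]
ee_rot: [-0.0, 0.994, -0.108, 0.0]
wrist_force: [-1.5, -0.0, 1.3]
gripper_width: 0.3
```

>>> {"method": "step_arm", "body": {"targets": "1 0 0 0.0015 0;1 0 0 0.0015 0;1 0 0 0.001 0;1 0 0 0 0;1 0 0 0 0"}}

```text
t: 19.65
position: [495.7, 197.9, 76.0]
ee_rot: [-0.0, 0.994, -0.108, 0.0]
wrist_force: [-3.0, 0.9, 4.7]
gripper_width: 0.7
```

>>> {"method": "step_arm", "body": {"targets": "1 0 0 0.001 0;1 0 0 0 0"}}

```text
t: 19.9
position: [495.7, 198.0, 75.8]
ee_rot: [-0.0, 0.994, -0.108, 0.0]
wrist_force: [-6.5, -0.6, 14.5]
gripper_width: 0.4
```

>>> {"method": "step_arm", "body": {"targets": "1 0 0 -0.0002 0;1 0 0 0 0;1 0 0 0 0;1 0 0 0 0;1 0 0 0 0;1 0 0 0 0;1 0 0 0 0;1 0 0 0 0"}}

```text
t: 20.9
position: [495.7, 197.9, 75.8]
ee_rot: [-0.0, 0.994, -0.108, 0.0]
wrist_force: [-5.3, -0.1, 12.7]
gripper_width: 0.9
```

```bash
python3 lev.py 75.5 w6; python3 -c "
import cv2;f=cv2.imread('pics/w6.png');cv2.imwrite('pics/w6c.png',cv2.resize(f[100:300,220:350],None,fx=3,fy=3,interpolation=cv2.INTER_CUBIC))
g=f[130:255,281].astype(int); print([ (130+i,*v) for i,v in enumerate(g)][::1])" | cut -c1-3000
```

```text
blue 11168.5 [279.5 168. ] [541.6 190.1] [[605.0, 189.0], [600.0, 164.0], [477.0, 188.0], [484.0, 220.0]]
yel 2623.0 [280.  184.5] [539.4 190.4] [[516.0, 203.0], [566.0, 191.0], [563.0, 178.0], [513.0, 189.0]]
white 7861.5 [275.5 115. ] [568.8 186.1] [[621.0, 196.0], [612.0, 155.0], [515.0, 172.0], [526.0, 222.0]]
white 326.5 [279.5 186. ] [539.9 190.5] [[546.0, 193.0], [545.0, 186.0], [534.0, 188.0], [535.0, 195.0]]
red 2232.5 [448.5 274.5] [471.8 111.4] [[488.0, 131.0], [479.0, 90.0], [455.0, 91.0], [464.0, 134.0]]
20.95 [495.7 197.9  75.9] [-5.3  0.5 12.5]
[(130, np.int64(121), np.int64(98), np.int64(88)), (131, np.int64(104), np.int64(99), np.int64(99)), (132, np.int64(103), np.int64(98), np.int64(97)), (133, np.int64(102), np.int64(97), np.int64(98)), (134, np.int64(100), np.int64(99), np.int64(97)), (135, np.int64(96), np.int64(151), np.int64(131)), (136, np.int64(89), np.int64(236), np.int64(217)), (137, np.int64(108), np.int64(253), np.int64(251)), (138, np.int64(110), np.int64(254), np.int64(253)), (139, np.int64(96), np.int64(254), np.int64(251)), (140, np.int64(91), np.int
[... 1766 characters left out ...]
p.int64(252), np.int64(253), np.int64(252)), (176, np.int64(254), np.int64(254), np.int64(253)), (177, np.int64(254), np.int64(254), np.int64(254)), (178, np.int64(254), np.int64(254), np.int64(254)), (179, np.int64(254), np.int64(254), np.int64(254)), (180, np.int64(254), np.int64(254), np.int64(254)), (181, np.int64(254), np.int64(254), np.int64(254)), (182, np.int64(254), np.int64(254), np.int64(254)), (183, np.int64(254), np.int64(254), np.int64(254)), (184, np.int64(254), np.int64(254), np.int64(254)), (185, np.int64(254), np.int64(254), np.int64(254)), (186, np.int64(254), np.int64(254), np.int64(254)), (187, np.int64(254), np.int64(254), np.int64(253)), (188, np.int64(254), np.int64(2
```

View pics/w6c.png

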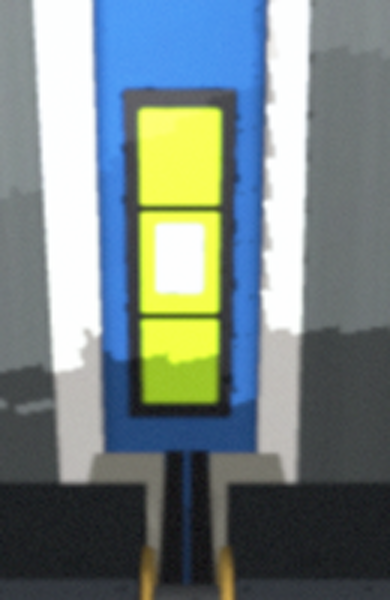

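```bash
python3 - <<'E'
import pickle; from h import *
np.set_printoptions(precision=2,suppress=True)
def read(nm,z,col):
    d=pickle.load(open(nm+".pkl","rb")); f=d["frame"].astype(float)
    R=cv2.Rodrigues(d["rvec"])[0]; c=-R.T@np.ravel(d["tvec"]); 
    g=f[120:260,col-9:col-7].mean(1)[:,1] if 0 else f[120:260,[col-11,col+11]].mean(1)[:,1]
    b=f[120:260,col-3:col+4].mean(1)[:,0]
    w=np.where(b>180)[0]; e0=w[0]-(b[w[0]]-175)/(b[w[0]]-b[w[0]-1]); e1=w[-1]+(b[w[-1]]-175)/(b[w[-1]]-b[w[-1]+1])
    k=np.arange(140); dark=np.clip(200-g,0,None)
    def cen(a): s=slice(max(a-3,0),a+4); return (k[s]*dark[s]).sum()/dark[s].sum()
    loc=[i for i in range(3,137) if g[i]==g[i-3:i+4].min() and g[i]<200]
    print(nm,"edges",e0+120,e1+120,"dark",[(round(cen(i)+120,2),int(g[i])) for i in loc])
    L=[cen(i)+120 for i in loc]
    return d,c,e0+120,e1+120,L
for nm,z,col in (("w6",75.5,280),("w4",71.5,282)):
    d,c,a,b,L=read(nm,z,col); print("cam",c)
    P=lambda v: ray(d,[col,v],z)[0]
    print("bubble mm len",np.linalg.norm(P(a)-P(b)))
    for i in range(len(L)-1):
        l0,l1=L[i],L[i+1]; u=(P(l0)-P(l1)); n=np.linalg.norm(u)
        if 15<n<21:
            u/=n; print("line gap",n,"offset",u@((P(a)+P(b))/2-(P(l0)+P(l1))/2))
E
```

```text
w6 edges 119.6549137284321 197.47957639939486 dark [(np.float64(123.01), 150), (np.float64(132.31), 86), (np.float64(169.1), 98), (np.float64(204.85), 102), (np.float64(222.58), 187), (np.float64(223.99), 187), (np.float64(236.47), 24), (np.float64(246.97), 72)]
cam [576.45 181.42 233.37]
bubble mm len 37.80360580270125
line gap 17.594781528675764 offset -4.31875019751793
line gap 18.29833044168723 offset 13.62780578766362
w4 edges 119.70179547228727 188.7533783783784 dark [(np.float64(123.0), 137), (np.float64(137.22), 71), (np.float64(137.89), 71), (np.float64(138.32), 71), (np.float64(174.88), 95), (np.float64(210.25), 93), (np.float64(228.01), 169), (np.float64(232.99), 168), (np.float64(241.99), 23), (np.float64(248.8), 65), (np.float64(255.99), 104)]
cam [578.25 182.02 229.24]
bubble mm len 33.236909044677056
line gap 17.66122148651909 offset 0.7640716377742247
line gap 18.281296954601974 offset 18.735330858334756
```

The bubble reads about 0.6 mm towards the back: crop rows 222–294 between the lines at 208 and 316. There is plenty of time, so I'll add a fine turn of about 0.08 rad.

>>> {"method": "step_arm", "body": {"targets": "1 0 0 -0.01 0;1 0 0 -0.02 0;0.3 0 0 -0.04 0;0 -0.005 0.031 0 0;0 -0.005 0.031 0 0;0 -0.005 0.031 0 0.17;0 0 0 0 0.17;0 0 0 0 0.17"}}

```text
t: 21.95
position: [461.2, 109.9, 145.3]
ee_rot: [-0.0, 0.934, -0.358, 0.0]
wrist_force: [0.3, -0.3, 0.3]
gripper_width: 43.7
```

>>> {"method": "step_arm", "body": {"targets": "0 0 0 0 0.17;0 0 0 0 0.17;0 0 0 0 0.17;0 0 0 0 0.042;0 0 0 0 0"}}

```text
t: 22.58
position: [461.2, 110.3, 145.1]
ee_rot: [-0.0, 0.803, -0.597, 0.0]
wrist_force: [-0.1, -0.3, -0.4]
gripper_width: 44.0
```

```bash
python3 plan.py 459.6 107.7 64.7 -1.279 5 0;python3 plan.py 459.6 107.7 64.7 -1.279 1 0
```

```text
t 22.57 pos [461.2 110.3 145.1] psi -1.278 F [-0.1 -0.3 -0.4] w 44.0
0 0.0004 0.0005 0.0161 0.0001;0 0.0004 0.0005 0.0161 0.0001;0 0.0004 0.0005 0.0161 0.0001;0 0.0004 0.0005 0.0161 0.0001;0 0.0004 0.0005 0.0161 0.0001
t 22.57 pos [461.2 110.3 145.1] psi -1.278 F [-0.1 -0.3 -0.4] w 44.0
0 0.0020 0.0023 0.0804 0.0006
```

>>> {"method": "step_arm", "body": {"targets": "0 0.002 0.002 0.02 0;0 0 0 0.02 0;0 0 0 0.02 0;0 0 0 0.015 0;0 0 0 0.005 0;0.4 0 0 0 0;1 0 0 0 0;1 0 0 0 0"}}

```text
t: 23.58
position: [459.9, 108.0, 65.3]
ee_rot: [-0.001, 0.802, -0.597, 0.0]
wrist_force: [-0.3, 0.0, 0.4]
gripper_width: 19.3
```

>>> {"method": "step_arm", "body": {"targets": "1 0 0 0 0;1 0 0 0 0.04;1 0 0 0 0.04;1 0 0 0 0;1 0 0 0 0"}}

```text
t: 24.2
position: [459.5, 107.8, 64.7]
ee_rot: [0.0, 0.778, -0.628, -0.0]
wrist_force: [0.3, 1.2, -1.1]
gripper_width: 12.3
```

```bash
python3 plan.py 459.6 107.7 64.7 -1.36 1 1
```

```text
t 24.20 pos [459.5 107.8  64.7] psi -1.358 F [ 0.3  1.2 -1.1] w 12.3
1 0.0002 -0.0000 0.0000 0.0021
```

>>> {"method": "step_arm", "body": {"targets": "1 0 0 0 0;0.5 0 0 0 0;0 0 0 0 0;0 0 0 0 0;0 0 0 -0.02 0;0 0 0 -0.04 0;0.5 0 0 -0.02 -0.17;1 0 0 0 -0.17"}}

```text
t: 25.2
position: [460.6, 108.3, 146.6]
ee_rot: [-0.002, 0.874, -0.485, 0.001]
wrist_force: [0.5, 0.2, -1.0]
gripper_width: 29.4
```

>>> {"method": "step_arm", "body": {"targets": "1 0 0 0 -0.17;1 0 0 0 -0.17;1 0 0 0 -0.17;1 0 0 0 -0.17;1 0 0 0 -0.121;1 0 0 0 0"}}

```text
t: 25.95
position: [459.5, 107.7, 144.7]
ee_rot: [0.0, 0.994, -0.109, -0.0]
wrist_force: [0.3, 0.3, -1.1]
gripper_width: 0.6
```

```bash
python3 plan.py 495.8 198 100 -0.217 3 1
```

```text
t 25.95 pos [459.5 107.7 144.7] psi -0.219 F [ 0.3  0.3 -1.1] w 0.6
1 0.0053 -0.0320 0.0149 -0.0006;1 0.0053 -0.0320 0.0149 -0.0006;1 0.0053 -0.0320 0.0149 -0.0006
```

>>> {"method": "step_arm", "body": {"targets": "1 0.0053 -0.032 0 0;1 0.0053 -0.032 0.010 0;1 0.0053 -0.032 0.015 0;1 0 0 0.020 0;1 0 0 0.009 0;1 0 0 0.006 0;1 0 0 0.003 0;1 0 0 0.0015 0"}}

```text
t: 26.95
position: [496.0, 198.0, 80.7]
ee_rot: [-0.0, 0.994, -0.109, 0.0]
wrist_force: [-0.1, -0.7, 2.0]
gripper_width: -0.0
```

>>> {"method": "step_arm", "body": {"targets": "1 0 0 0.0015 0;1 0 0 0.0015 0;1 0 0 0.001 0;1 0 0 0 0;1 0 0 0 0"}}

```text
t: 27.58
position: [495.9, 198.2, 76.3]
ee_rot: [-0.0, 0.994, -0.109, 0.0]
wrist_force: [-1.3, 1.1, 2.3]
gripper_width: 0.4
```

>>> {"method": "step_arm", "body": {"targets": "1 0 0 0.001 0;1 0 0 0 0;1 0 0 0 0"}}

```text
t: 27.95
position: [495.9, 198.2, 76.2]
ee_rot: [-0.0, 0.994, -0.108, 0.0]
wrist_force: [-5.4, -0.3, 12.1]
gripper_width: 0.2
```

>>> {"method": "step_arm", "body": {"targets": "1 0 0 0 0;1 0 0 0 0;1 0 0 0 0;1 0 0 0 0;1 0 0 0 0;1 0 0 0 0;1 0 0 0 0;1 0 0 0 0"}}

```text
t: 28.95
position: [495.9, 198.2, 76.2]
ee_rot: [-0.0, 0.994, -0.108, 0.0]
wrist_force: [-5.5, -0.3, 11.9]
gripper_width: 0.6
```

```bash
python3 lev.py 76 w7; python3 -c "
import cv2;f=cv2.imread('pics/w7.png');cv2.imwrite('pics/w7c.png',cv2.resize(f[100:300,200:500],None,fx=2.6,fy=3,interpolation=cv2.INTER_CUBIC))
print(f[160:215,280,0].tolist()); print(f[160:215,270,1].tolist())"
```

```text
blue 11127.0 [279.5 168. ] [541.9 190.3] [[606.0, 189.0], [600.0, 164.0], [477.0, 188.0], [484.0, 220.0]]
yel 2641.5 [280. 185.] [539.5 190.6] [[565.0, 192.0], [562.0, 179.0], [514.0, 189.0], [517.0, 203.0]]
white 7911.0 [277.2 114.8] [569.  185.3] [[621.0, 196.0], [613.0, 155.0], [516.0, 170.0], [526.0, 220.0]]
white 328.0 [280. 187.] [539.6 190.6] [[546.0, 193.0], [544.0, 186.0], [533.0, 188.0], [535.0, 196.0]]
red 2224.0 [449.  274.5] [472.  111.4] [[489.0, 131.0], [479.0, 90.0], [455.0, 90.0], [465.0, 134.0]]
29.0 [495.9 198.2  76.2] [-6.   0.3 12. ]
[88, 87, 85, 87, 87, 89, 84, 79, 57, 42, 53, 79, 83, 85, 98, 184, 252, 254, 255, 255, 255, 255, 255, 255, 255, 255, 255, 255, 255, 255, 255, 255, 255, 255, 255, 255, 255, 254, 233, 143, 84, 78, 77, 72, 47, 35, 50, 67, 72, 75, 74, 75, 72, 74, 73]
[254, 254, 254, 254, 254, 254, 254, 252, 196, 101, 181, 251, 254, 254, 254, 254, 254, 254, 254, 254, 254, 254, 254, 254, 254, 254, 254, 254, 254, 254, 254, 254, 254, 254, 254, 254, 254, 254, 254, 254, 254, 254, 254, 252, 194, 115, 205, 252, 254, 254, 254, 254, 254, 254, 254]
```

View pics/w7c.png

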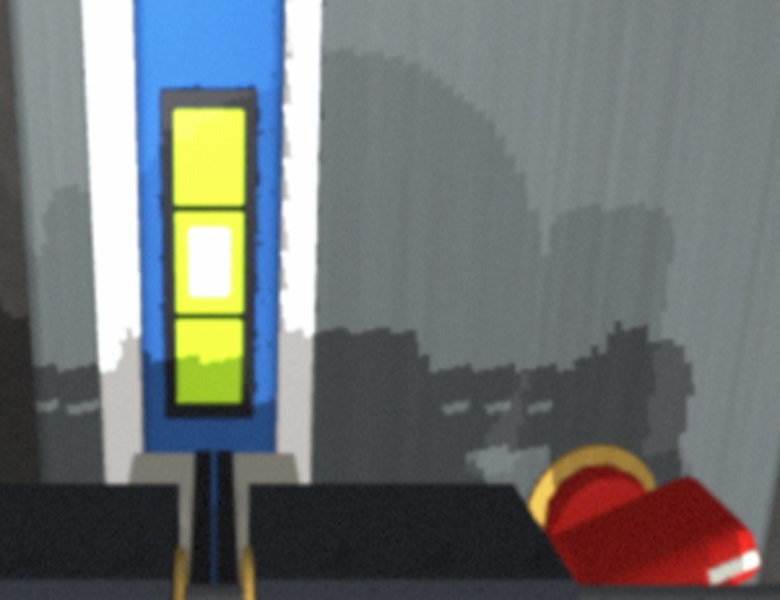

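The bubble is now centred: edges at rows 174.9 and 198.9 between lines at 169.0 and 205.0, less than 0.1 mm off, with 12 N held. Handing in.

```bash
python3 -c "
from cell import ctrl; s=ctrl.state(); print(s['t'],s['position'],s['wrist_force']); ctrl.sign_off()"
```

```text
29.0 [495.92217712 198.16567316  76.16527166] [-5.98968983  0.33966534 11.98191636]
the job is handed in; nothing more can be done
```

The stand is levelled and handed in at 29 s of the 69 s allowed. The shut fingers are still pressing the front of the level down with about 12 N, so the plate stays on its foot.

- **Level:** I laid the large blue level along the white strip; the wrist view shows it straight on the strip. The smaller blue level and the orange one were left alone.
- **Screw:** With the plate pressed down, the bubble first read 7.9 mm towards the back. I turned the foot screw 1.02 rad clockwise and pressed again, which left about 0.6 mm. A further 0.08 rad brought it to centre.
- **Last check:** The bubble was within about 0.1 mm of the middle of the two black lines.
- **Not rechecked:** I never moved near the mug and went no closer than roughly 2 cm to the tape roll, but took no final picture of either. A sideways force of about 6 N on the fingers remained while pressing, and nothing visibly slipped.

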